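Complete the pinwheel layer of kit cases on the carrying board

TASK

Finish the layer of kit cases on the plywood carrying board: take the two orange-handled cases from the sloping rack and set each one down gently, flat and square inside one of the two empty blue-tape outlines, so that the four cases make an interlocking pinwheel. Leave the two cases that are already on the board where they are, and do not shift the drill, the tape roll or the white flange.

Things in the scene. Friction and masses are not known exactly. Their poses are not given: they have to be found in the camera images.
- case_a: White kit case, 110 long (own y) x 70 (own x) x 50 mm to its grey lid. Orange handle: flat-sided bar along y, centred, 80 long, 18 thick (x), 70 to 86 mm above the underside, 20 mm clear under it. Half-turn symmetric, 0.25-0.5 kg. Origin: underside centre, z up. Starts on the rack, long side level, against the lip, its z leaning 35 deg from vertical towards the low front.
- case_b: White kit case, 110 long (own y) x 70 (own x) x 50 mm to its grey lid. Orange handle: flat-sided bar along y, centred, 80 long, 18 thick (x), 70 to 86 mm above the underside, 20 mm clear under it. Half-turn symmetric, 0.25-0.5 kg. Origin: underside centre, z up. Starts on the rack beside case_a, leaning in the same way.
- case_c: White kit case, 110 long (own y) x 70 (own x) x 50 mm to its grey lid. Orange handle: flat-sided bar along y, centred, 80 long, 18 thick (x), 70 to 86 mm above the underside, 20 mm clear under it. Half-turn symmetric, 0.25-0.5 kg. Origin: underside centre, z up. Already on the board, long side along the board's x.
- case_d: White kit case, 110 long (own y) x 70 (own x) x 50 mm to its grey lid. Orange handle: flat-sided bar along y, centred, 80 long, 18 thick (x), 70 to 86 mm above the underside, 20 mm clear under it. Half-turn symmetric, 0.25-0.5 kg. Origin: underside centre, z up. Already on the board, long side along the board's x.
- board: Fixed plywood board, 230 x 230 mm, top 30 mm above the table. Origin: underside centre, z up. Four blue-tape outlines (inside 110 x 70 mm, 8 mm between neighbours) in a pinwheel, centres in board x, y (mm): (-59,-39) and (59,39), long side along y, empty; (-39,59) and (39,-59), long side along x, holding case_c and case_d.
- spot_near (a point): centre of the empty outline at board (-59, -39) mm, on the board's top face; axes as the board's, the outline's 110 mm side along y.
- spot_far (a point): centre of the empty outline at board (59, 39) mm, on the board's top face; axes as the board's, the outline's 110 mm side along y.
- rack: Fixed rack, 290 mm wide (y): deck rising 35 deg towards own +x, 70 mm above the origin, 14 mm lip at its low edge. A light bar along y (340 mm, 24 x 16 section, centre at x = 30, z = 249 mm) on posts at y = +-156 mm blocks a gripper coming straight down; one leaning with the cases clears it. Origin: on the table under the cases' middle.
- drill: bystander: blue and black cordless drill standing on its battery, battery 75 x 120 mm, 194 mm high, 1.2 kg. Origin: centre of the underside.
- tape_roll: bystander: roll of blue tape lying flat, 90 mm across, 25 mm high. Origin: centre of the underside.
- flange: bystander: white printed flange disc, 120 mm across and 6 mm thick with a 56 mm hub 30 mm high, lying flat. Origin: centre of the underside.

How it is judged (in metres and radians):
At the end, for the whole second after the job is handed in: case_a and case_b stand one in each empty outline, either way about: centre within 10 mm of the outline's centre, long side within 0.12 rad of it, flat on the board (height within 4 mm, tilt under 0.05 rad), at rest; case_c and case_d are upright within 12 mm of where they were ((((horizontal distance between case_a and spot_near below 0.01 m and z of case_a in the frame of board between 0.026 and 0.034 m and angle between the y axis of case_a and the y axis of board, either way round below 0.12 rad and angle between case_a's own z axis and vertical below 0.05 rad and linear speed of case_a below 0.02 m/s) and (horizontal distance between case_b and spot_far below 0.01 m and z of case_b in the frame of board between 0.026 and 0.034 m and angle between the y axis of case_b and the y axis of board, either way round below 0.12 rad and angle between case_b's own z axis and vertical below 0.05 rad and linear speed of case_b below 0.02 m/s)) or ((horizontal distance between case_a and spot_far below 0.01 m and z of case_a in the frame of board between 0.026 and 0.034 m and angle between the y axis of case_a and the y axis of board, either way round below 0.12 rad and angle between case_a's own z axis and vertical below 0.05 rad and linear speed of case_a below 0.02 m/s) and (horizontal distance between case_b and spot_near below 0.01 m and z of case_b in the frame of board between 0.026 and 0.034 m and angle between the y axis of case_b and the y axis of board, either way round below 0.12 rad and angle between case_b's own z axis and vertical below 0.05 rad and linear speed of case_b below 0.02 m/s))) and distance of each of case_c, case_d from where it was at the start of the episode below 0.012 m and angle between each of case_c, case_d's own z axis and vertical below 0.05 rad); the robot touches nothing.
It fails at once if a case is dropped: faster than 0.5 m/s when within 20 mm of the board's top ((horizontal distance between case_a and board below 0.12 m and z of case_a in the frame of board below 0.05 m and linear speed of case_a above 0.5 m/s) or (horizontal distance between case_b and board below 0.12 m and z of case_b in the frame of board below 0.05 m and linear speed of case_b above 0.5 m/s)).
It fails at once if a case is slammed onto the board (more than 60 N) (contact force between any of case_a, case_b and board above 60 N).
It fails at once if the drill, tape roll or flange is shifted more than 30 mm (distance of any of drill, tape_roll, flange from where it was at the start of the episode above 0.03 m).
It fails at once if a case already on the board is pushed more than 25 mm (distance of any of case_c, case_d from where it was at the start of the episode above 0.025 m).
It also fails if it takes over 61 s, if anything falls off the work surface, if the arm or the gripper's body presses on something with over 40 N, if the wrist force passes 120 N, or if a joint passes its speed limit or range.

ROBOT

A 6-joint arm with a two-finger parallel gripper is mounted at the origin on the work surface. World frame = base frame: x ahead of the robot, y to its left, z up, the work surface at z = 0. Lengths are in mm, angles in rad, forces in N, time in s.
With the tool pointing down it reaches from about 200 to 875 mm from the base axis. Payload 3.4 kg.
Tool frame: the origin (TCP) lies at the very end of the fingers, on their centre line; the grasp point (between the pads) lies 19 mm behind it; z points along the fingers, y is the line along which they close (so a half turn about z gives the same grasp; the last joint's range is limited). The gripper opens to 94 mm and grips with 3 to 60 N. Pads are 16 mm wide; open, the fingers measure 119 mm over their backs; the gripper's body (75 mm by 177 mm) begins 78 mm behind the grasp point.
Start: joints at [1.175, 0.276, 1.505, -0, 1.361, -0.121], TCP at [156.046, 553.458, 205.493] pointing down, gripper open.
Joint ranges: [-2.89, 2.89], [-0.75, 2.08], [0.22, 2.7], [-1.18, 4.32], [0.11, 2.71], [-2.7, 2.7]. Speed limits (rad/s): [2.57, 2.57, 3.14, 3.14, 3.14, 3.14].

INTERFACE

Orientations are given as a unit quaternion [x, y, z, w].
In Python, from rig import bot gives the robot as it stands.
- The arm moves only by the tool send_rows, never from a script. Its argument "plan" is one flat list of numbers, 6 for each row, row after row: the shift along the tool's x, y, z scaled (see below), then the turn, a rotation vector about the tool's x, y, z scaled (see below). A call has exactly 10 rows; each row is the pose to reach, as a shift and turn from the pose commanded when the call began, along the tool's axes at that moment, turning the shorter way round; what a row does not reach only later rows make up. The controller multiplies each number of a shift by 750 mm and each number of a turn by 360 degrees. A row lasts 1/10 s, in which the tool goes at most 50 mm and 8.59 degrees, less where a joint would pass 70% of its speed; a pose out of reach is approached as far as the arm can. A call with a number of a shift or a turn outside -1 to 1 is refused whole. A call with a gripper value outside its range is refused whole. "gripper" is the closure, from -1 (fully open) to 1 (shut), set as the call begins (left out, the last holds). The fingers move at their own pace and stop on an object; "newtons" is the grip in N (left out, the last holds). Time passes only in rows, so rows that repeat a pose let the fingers close, or fill a call up. It gives the time, the measured TCP pose, the force, the opening and the grip force at its end, in the units of the state.
- bot.get_state(): the state, without advancing time (a new reading comes with each control period).
- bot.get_image(name): name is "side" or "top" or "wrist"; returns the picture (400x640x3 uint8, red, green, blue); there is no depth.
- bot.calibration(name): a dict with "camera_matrix" (3x3 intrinsics, pixels), "dist" ([k1, k2, p1, p2, k3] as OpenCV has them; the pictures are not rectified), "R" (3x3) and "t" (3): a world point X has camera coordinates R X + t; the wrist camera has in their place "T_tool_cam" (4x4, takes a point from camera to tool coordinates, whose origin is the TCP and whose axes are the flange's). Camera axes: x right, y down, z forward; pixel columns grow to the right and rows downward; lengths in mm; the calibration is good to about 2 mm. A picture is of the moment at which its call begins: read the wrist's pose just before it. calibration takes no time and is no camera call.
- bot.hand_in(): hands the job in; it is judged then, once.
The state is a dict: "clock": time; "joints": joint angles; "dq": joint speeds; "effort": joint torques, N m; "eef_pos": TCP position; "orientation": TCP orientation; "force": force on the tool from outside, world axes, zero at the start; "moment": the same for the moment, N m; "gripper_width": opening from 0.0 (shut) to 1.0 (fully open); "gripper_force": force on a finger pad.
Only numpy, scipy, OpenCV 4.12 (cv2) and the standard library are available. Lean on these libraries where they do the work, as an engineer would, in place of code of your own. Each camera call takes 0.05 s, during which the arm holds its last target. There are 200 camera calls.

## Working session

There is one attempt and no reset: what is moved stays moved. The work goes in short steps, Python scripts to look and compute and a tool call to move; the robot and the scene stay as the last step left them, time stands still between calls to the robot, and variables do not carry over. Pictures are saved under pics/ and viewed, at most 10 in all, crops included, and the job is handed in when it is done.

Besides the shell and the picture viewer there is one more tool, called by a JSON object that holds its "api" and its "payload". send_rows: Moves the arm, as the interface text tells. Its arguments: {"type":"object","properties":{"plan":{"type":"array","items":{"type":"number","minimum":-1,"maximum":1}},"gripper":{"type":"number"},"newtons":{"type":"number"}},"required":["plan"]}

```bash
mkdir -p pics; ls
python3 - <<'E'
from rig import bot
import cv2,json
s=bot.get_state();print({k:s[k] for k in('clock','eef_pos','orientation','gripper_width')})
for n in('side','top'):
    cv2.imwrite(f'pics/{n}0.png',bot.get_image(n)[:,:,::-1])
    print(n,bot.calibration(n))
print(bot.calibration('wrist'))
E
```

```text
pics
{'clock': 0.0, 'eef_pos': array([155.82144077, 552.90422797, 204.63681386]), 'orientation': array([ 1.36983252e-01,  9.90572968e-01, -8.54957812e-04, -2.27611223e-04]), 'gripper_width': 1.0000709611461427}
side {'camera_matrix': array([[388.5707997 ,   0.        , 314.24892509],
       [  0.        , 388.5707997 , 197.94135833],
       [  0.        ,   0.        ,   1.        ]]), 'dist': array([0.02486264, 0.        , 0.        , 0.        , 0.        ]), 'R': array([[-0.98289254, -0.18322253,  0.01875514],
       [-0.14860795,  0.72878175, -0.66842564],
       [ 0.10880223, -0.65977774, -0.74354247]]), 't': array([ 531.30495499,  203.66550062, 1118.86155104])}
top {'camera_matrix': array([[513.65573597,   0.        , 321.54089572],
       [  0.        , 513.65573597, 202.85469621],
       [  0.        ,   0.        ,   1.        ]]), 'dist': array([0.01271234, 0.        , 0.        , 0.        , 0.        ]), 'R': array([[ 2.71142940e-02, -9.99629172e-01,  2.51650883e-03],
       [-9.95630481e-01, -2.72306953e-02, -8.93220779e-02],
       [ 8.93574811e-02, -8.36078191e-05, -9.95999615e-01]]), 't': array([ -83.84154396,  575.68207027, 1242.55595695])}
{'camera_matrix': array([[348.66658669,   0.        , 324.02300019],
       [  0.        , 348.66658669, 198.88889595],
       [  0.        ,   0.        ,   1.        ]]), 'dist': array([-0.02737824,  0.        ,  0.        ,  0.        ,  0.        ]), 'T_tool_cam': array([[ 3.16059183e-04, -9.72323488e-01, -2.33638471e-01,
         6.69760594e+01],
       [ 9.99999819e-01,  1.87479484e-04,  5.72544496e-04,
         2.83570286e-01],
       [-5.12896041e-04, -2.33638609e-01,  9.72323371e-01,
        -1.79186920e+02],
       [ 0.00000000e+00,  0.00000000e+00,  0.00000000e+00,
         1.00000000e+00]])}
```

View pics/top0.png

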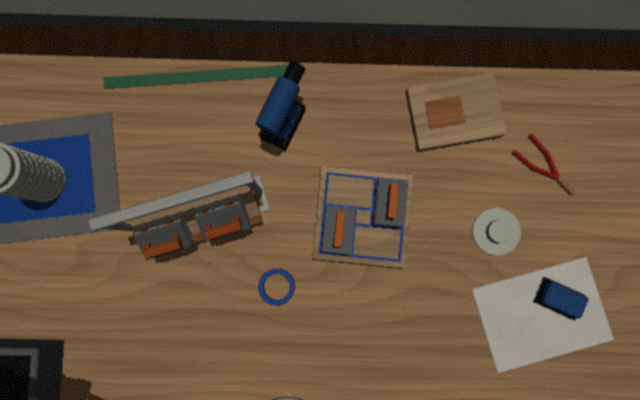

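View pics/side0.png

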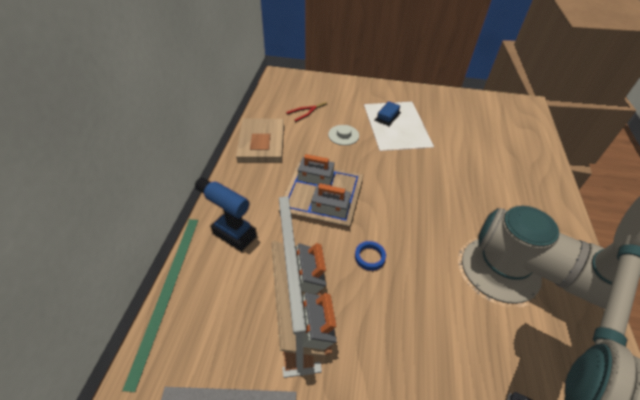

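The top view shows the board around (364,217), empty outlines upper-left (350,190) and lower-right (380,242). The rack cases' handles are at (165,243) and (222,221), and the bar runs (92,224)–(252,178). In the side view the rack is at (310,290) and the board at (325,190). I'll enlarge both regions next.

Run:
```python
import cv2
t=cv2.imread('pics/top0.png')
def crop(n,im,x0,y0,x1,y1,k):
    c=cv2.resize(im[y0:y1,x0:x1],None,fx=k,fy=k,interpolation=cv2.INTER_CUBIC)
    c=cv2.convertScaleAbs(c,alpha=1.6)
    for x in range(x0-x0%-10,x1,10):
        cv2.line(c,(int((x-x0+.5)*k),0),(int((x-x0+.5)*k),8 if x%50 else 20),(0,255,255),1)
        if x%20==0:cv2.putText(c,str(x),(int((x-x0+.5)*k)-12,30),0,.4,(0,255,255),1)
    for y in range(y0-y0%-10,y1,10):
        cv2.line(c,(0,int((y-y0+.5)*k)),(8,int((y-y0+.5)*k)),(0,255,255),1)
        cv2.putText(c,str(y),(10,int((y-y0+.5)*k)+4),0,.4,(0,255,255),1)
    cv2.imwrite(n,c)
crop('pics/c1.png',t,85,160,285,275,4)
crop('pics/c2.png',t,305,160,425,275,5)
s=cv2.imread('pics/side0.png')
crop('pics/c3.png',s,255,190,355,385,3)
```

```text
(no output)
```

View pics/c1.png

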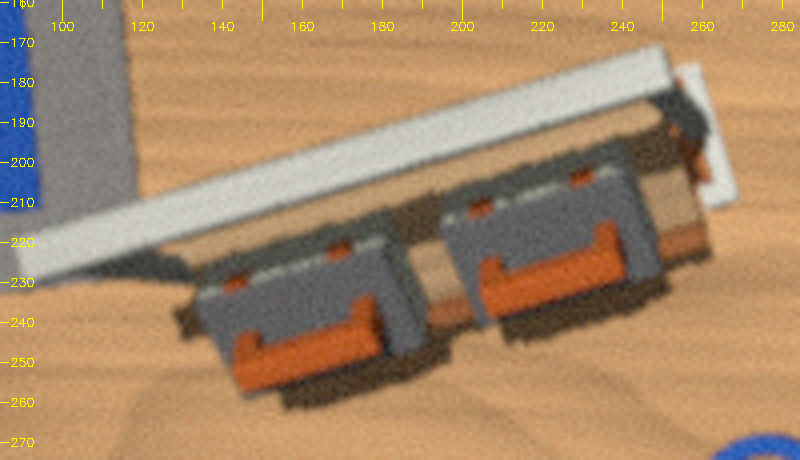

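View pics/c2.png

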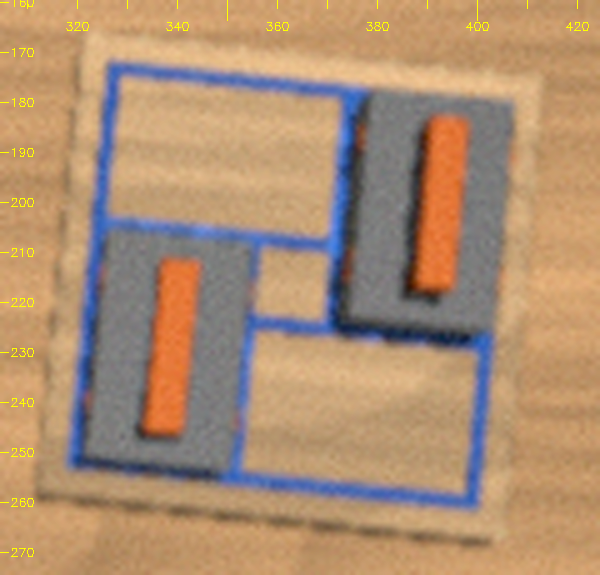

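The crops are clear enough to fit. I read the board and outline corners, the bar's top-face corners, and the lid and handle corners of both rack cases, and will fit the poses from those.

```bash
cat > h.py <<'E'
import numpy as np,cv2,json,os
from rig import bot
from scipy.spatial.transform import Rotation as Ro
from scipy.optimize import least_squares
def T(R,t):
    M=np.eye(4);M[:3,:3]=R;M[:3,3]=t;return M
def yawT(x,y,z,a): return T(Ro.from_euler('z',a).as_matrix(),[x,y,z])
def ap(M,P): return np.asarray(P,float)@M[:3,:3].T+M[:3,3]
def proj(cal,P):
    return cv2.projectPoints(np.asarray(P,float).reshape(-1,3),cv2.Rodrigues(cal['R'])[0],cal['t'],cal['camera_matrix'],cal['dist'])[0][:,0]
def wristcal(E):  # E tool pose in world
    c=dict(bot.calibration('wrist'));W=np.linalg.inv(E@c['T_tool_cam']);c['R']=W[:3,:3];c['t']=W[:3,3];return c
def meas():
    s=bot.get_state();return T(Ro.from_quat(s['orientation']).as_matrix(),s['eef_pos'])
LEAN=T(Ro.from_euler('y',-35,degrees=True).as_matrix(),[0,0,0])
GR=T(np.array([[0,1,0],[1,0,0],[0,0,-1.]]),[0,0,59])   # tool in case: tool x=case y, tool y=case x
def cmd(): return np.load('cmd.npy')
def rows(Tg,C=None):
    C=cmd() if C is None else C
    D=np.linalg.inv(C)@Tg
    return np.round(np.r_[D[:3,3]/750,np.degrees(Ro.from_matrix(D[:3,:3]).as_rotvec())/360],4)
def done(v):  # record commanded pose after a call ending at row v
    v=np.array(v,float);C=cmd()@T(Ro.from_rotvec(np.radians(v[3:]*360)).as_matrix(),v[:3]*750);np.save('cmd.npy',C)
    M=meas();print('cmd',C[:3,3].round(1),'meas-cmd mm',(M[:3,3]-C[:3,3]).round(1),'deg',np.degrees((Ro.from_matrix(C[:3,:3]).inv()*Ro.from_matrix(M[:3,:3])).as_rotvec()).round(2))
    s=bot.get_state();print('t',round(s['clock'],2),'q',s['joints'].round(2),'F',s['force'].round(1),'w',round(s['gripper_width'],3),'g',round(s['gripper_force'],1))
E
cat > fit.py <<'E'
from h import *
cal=bot.calibration('top')
# board
bp=[(115,115,30),(115,-115,30),(-115,-115,30),(-115,115,30),(94,94,30),(94,-16,30),(24,94,30),(24,-16,30),(-24,16,30),(-24,-94,30),(-94,-94,30),(-94,16,30)]
bu=np.array([(85,38),(542,78),(497,543),(38,495),(119,77),(340,98),(110,216),(330,238),(252,332),(478,350),(466,490),(240,468)])/5+[304.6,159.6]
f=lambda p:(proj(cal,ap(yawT(p[0],p[1],0,p[2]),bp))-bu)
r=least_squares(lambda p:f(p).ravel(),[450,-100,-.08]);print('board',r.x,'\n',f(r.x).round(1).tolist());np.save('board.npy',r.x)
bar=[(42,170,257),(18,170,257),(42,-170,257),(18,-170,257)]
baru=np.array([(17,235),(22,283),(660,44),(673,88)])/4+[84.6,159.6]
cs=[(35,55,50),(35,-55,50),(-35,-55,50),(-35,55,50),(-9,40,86),(-9,-40,86)]
au=np.array([(197,295),(385,238),(428,345),(245,400),(241,392),(383,352)])/4+[84.6,159.6]
bu2=np.array([(440,220),(628,168),(664,280),(482,328),(485,318),(627,277)])/4+[84.6,159.6]
def g(p):
    R=yawT(p[0],p[1],0,p[2])
    P=[ap(R,bar)]+[ap(R@T(np.eye(3),[0,y,70])@LEAN@T(np.eye(3),[d,0,0]),cs) for y,d in((p[3],p[5]),(p[4],p[5]))]
    return proj(cal,np.vstack(P))-np.vstack([baru,au,bu2])
r=least_squares(lambda p:g(p).ravel(),[430,200,.28,70,-70,0],loss='soft_l1');print('rack',r.x,'\n',g(r.x).round(1).tolist());np.save('rack.npy',r.x)
E
python3 - <<'E'
from h import *
exec(open('fit.py').read())
p=r.x
C=T(Ro.from_quat([1.36983252e-01,9.90572968e-01,0,0]).as_matrix(),[156.046,553.458,205.493])
q=bot.get_state()['orientation'];print('start R',C[:3,:3].round(3).tolist());np.save('cmd.npy',C)
for y in p[3:5]:
    M=yawT(p[0],p[1],0,p[2])@T(np.eye(3),[0,y,70])@LEAN@T(np.eye(3),[p[5],0,0])
    G=M@GR;print('case',M[:3,3].round(1),'grasp',G[:3,3].round(1),'pre',ap(G,[0,0,-110]).round(1))
    for Gx in(G,G@T(np.diag([-1,-1,1]),[0,0,0])):print(rows(Gx@T(np.eye(3),[0,0,-110])))
s=bot.calibration('side')
b=np.load('board.npy');print('side board',proj(s,ap(yawT(b[0],b[1],0,b[2]),bp[:4])).round(0).tolist())
print('side rack',proj(s,np.vstack([ap(yawT(*p[:2],0,p[2]),bar)]+[ap(yawT(p[0],p[1],0,p[2])@T(np.eye(3),[0,y,70])@LEAN,[(-9,40,86),(-9,-40,86)]) for y in p[3:5]])).round(0).tolist())
E
```

```text
board [ 5.46733459e+02 -1.70410190e+02 -7.22228917e-02] 
 [[-0.7, -1.5], [0.4, -0.4], [1.6, -0.1], [-0.7, 0.0], [0.1, -0.1], [0.2, 0.1], [-0.9, 0.1], [-0.4, 0.2], [0.4, -0.5], [-0.1, 0.4], [-0.1, 1.0], [0.2, 0.8]]
rack [ 5.25790060e+02  2.26518648e+02  3.17673721e-01  7.75196375e+01
 -6.42052472e+01  6.00741319e-01] 
 [[-1.9, 0.2], [-0.2, -0.3], [0.7, -0.0], [0.7, 0.2], [-0.7, 1.4], [-0.2, 1.6], [0.2, -0.5], [-0.0, -0.6], [0.7, -0.4], [-0.1, -0.8], [-0.4, 2.1], [-0.4, 1.2], [0.0, -1.8], [-0.1, -0.2], [1.1, -0.2], [0.1, -0.2]]
start R [[-0.962, 0.271, 0.0], [0.271, 0.962, 0.0], [0.0, 0.0, -1.0]]
case [502.  300.3  70.3] grasp [469.9 289.7 118.7] pre [410.  270.  208.8]
[-0.4284 -0.2718 -0.0044 -0.0892 -0.0475  0.1507]
[-0.4284 -0.2718 -0.0044  0.0556 -0.1045 -0.3316]
case [546.3 165.7  70.3] grasp [514.2 155.1 118.7] pre [454.2 135.4 208.8]
[-0.5339 -0.4286 -0.0044 -0.0892 -0.0475  0.1507]
[-0.5339 -0.4286 -0.0044  0.0556 -0.1045 -0.3316]
side board [[277.0, 210.0], [298.0, 162.0], [363.0, 174.0], [350.0, 226.0]]
side rack [[292.0, 332.0], [305.0, 331.0], [279.0, 197.0], [289.0, 196.0], [336.0, 327.0], [330.0, 294.0], [326.0, 271.0], [321.0, 244.0]]
```

View pics/c3.png

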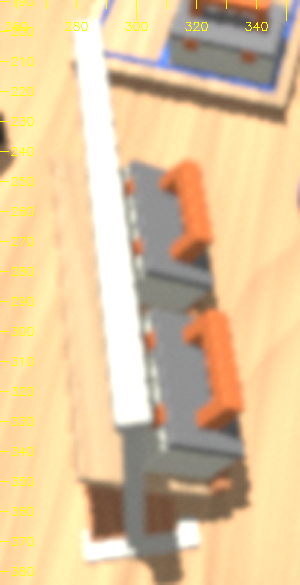

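The side view matches the fit within 1–2 px: handle edges (336,325)–(330,293) and (325,272)–(320,243), bar end near (298,331). Now I'll move toward the right-hand case.

{"api": "send_rows", "payload": {"plan": [-0.032,-0.026,0,-0.0054,-0.0028,0.009,-0.064,-0.052,0,-0.0107,-0.0057,0.018,-0.096,-0.077,-0.001,-0.016,-0.0086,0.027,-0.128,-0.103,-0.001,-0.0214,-0.0114,0.036,-0.16,-0.129,-0.001,-0.0268,-0.0143,0.045,-0.192,-0.154,-0.002,-0.032,-0.017,0.054,-0.224,-0.18,-0.002,-0.0375,-0.02,0.063,-0.256,-0.206,-0.002,-0.043,-0.023,0.072,-0.288,-0.231,-0.003,-0.048,-0.0256,0.081,-0.32,-0.257,-0.003,-0.0535,-0.0285,0.09], "gripper": -0.1, "newtons": 40}}

```text
clock: 1.1
eef_pos: [335.0, 301.7, 207.6]
orientation: [0.405, 0.895, 0.152, 0.11]
force: [0.3, -0.3, -0.2]
gripper_width: 0.551
gripper_force: 0.0
```

```bash
cat >> h.py <<'E'
def case(y):
    p=np.load('rack.npy');return yawT(p[0],p[1],0,p[2])@T(np.eye(3),[0,y,70])@LEAN@T(np.eye(3),[p[5],0,0])
def back(G,d): return G@T(np.eye(3),[0,0,-d])
E
python3 - <<'E'
from h import *
done([-0.32,-0.257,-0.003,-0.0535,-0.0285,0.09])
p=np.load('rack.npy');print(rows(back(case(p[4])@GR,110)))
E
```

```text
cmd [334.7 302.8 207.7] meas-cmd mm [ 0.3 -1.1 -0.1] deg [-0.07 -0.04  0.1 ]
t 1.1 q [ 0.61 -0.12  2.02 -0.04  0.87 -0.09] F [ 0.3 -0.3 -0.2] w 0.551 g 0.0
[-0.2725 -0.0298  0.0087 -0.0357 -0.0191  0.0607]
```

{"api": "send_rows", "payload": {"plan": [-0.034,-0.004,0.001,-0.0045,-0.0024,0.0076,-0.068,-0.007,0.002,-0.009,-0.0048,0.0152,-0.102,-0.011,0.003,-0.0134,-0.0072,0.0228,-0.136,-0.015,0.004,-0.018,-0.0096,0.0304,-0.17,-0.019,0.005,-0.0223,-0.012,0.038,-0.204,-0.022,0.006,-0.0268,-0.0143,0.0455,-0.238,-0.026,0.0075,-0.0312,-0.0167,0.053,-0.2725,-0.0298,0.0087,-0.0357,-0.0191,0.0607,-0.2725,-0.0298,0.0087,-0.0357,-0.0191,0.0607,-0.2725,-0.0298,0.0087,-0.0357,-0.0191,0.0607]}}

```text
clock: 2.1
eef_pos: [453.6, 135.2, 208.2]
orientation: [0.56, 0.772, 0.243, 0.176]
force: [0.5, 0.2, 0.0]
gripper_width: 0.546
gripper_force: 0.0
```

Run:
```python
from h import *
done([-0.2725,-0.0298,0.0087,-0.0357,-0.0191,0.0607])
E=meas();im=bot.get_image('wrist')[:,:,::-1].copy();cv2.imwrite('pics/w1raw.png',im)
np.save('w1E.npy',E);cal=wristcal(E);p=np.load('rack.npy')
cs=[(35,55,50),(35,-55,50),(-35,-55,50),(-35,55,50)];hs=[(9,40,86),(9,-40,86),(-9,-40,86),(-9,40,86)]
big=cv2.convertScaleAbs(cv2.resize(im,(800,500)),alpha=1.5)
for q in(cs,hs):
    u=proj(cal,ap(case(p[4]),q));print(u.round(1).tolist())
    cv2.polylines(big,[np.int32(u*1.25)],True,(0,255,0),1)
cv2.imwrite('pics/w1.png',big)
```

```text
cmd [454.2 135.4 208.8] meas-cmd mm [-0.6 -0.2 -0.6] deg [0.1  0.01 0.06]
t 2.1 q [-0.02 -0.19  2.18  0.34  0.6  -0.56] F [0.5 0.2 0. ] w 0.546 g 0.0
[[366.3, 130.5], [363.1, 253.1], [286.4, 253.2], [283.0, 130.6]]
[[336.7, 152.9], [336.0, 252.9], [313.6, 252.9], [312.7, 152.9]]
```

View pics/w1.png

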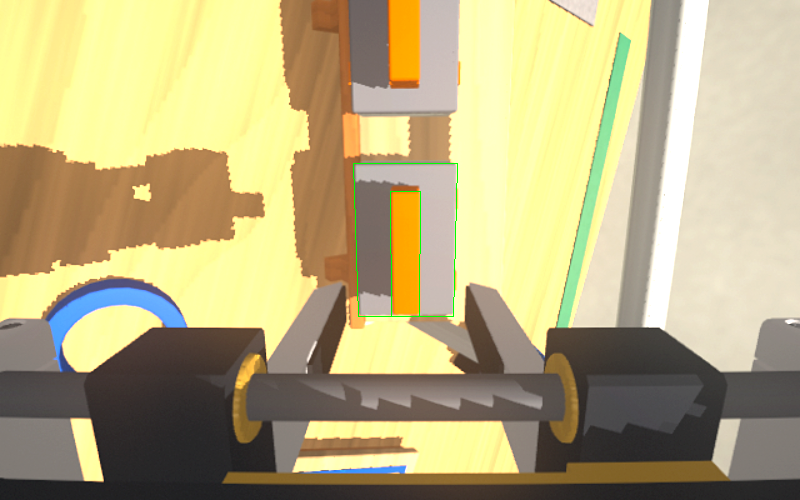

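The overlaid fit (green) sits on the case's lid (356–457, 163–317) and handle (390–421, 190–315), and the fingers straddle the handle. I'll descend along the tool.

{"api": "send_rows", "payload": {"plan": [0,0,0.018,0,0,0,0,0,0.036,0,0,0,0,0,0.055,0,0,0,0,0,0.073,0,0,0,0,0,0.092,0,0,0,0,0,0.11,0,0,0,0,0,0.128,0,0,0,0,0,0.14,0,0,0,0,0,0.1467,0,0,0,0,0,0.1467,0,0,0]}}

```text
clock: 3.15
eef_pos: [513.7, 156.4, 118.1]
orientation: [0.559, 0.773, 0.244, 0.175]
force: [0.8, -0.7, -0.8]
gripper_width: 0.551
gripper_force: 0.0
```

{"api": "send_rows", "payload": {"plan": [0,0,0,0,0,0,0,0,0,0,0,0,0,0,0,0,0,0,0,0,0,0,0,0,0,0,0,0,0,0,0,0,0,0,0,0,0,0,0,0,0,0,0,0,0,0,0,0,0,0,0,0,0,0,0,0,0,0,0,0], "gripper": 1, "newtons": 45}}

```text
clock: 4.15
eef_pos: [513.6, 155.0, 118.4]
orientation: [0.559, 0.773, 0.243, 0.176]
force: [-4.1, -2.8, 3.2]
gripper_width: 0.187
gripper_force: 45.0
```

Run:
```python
from h import *
done([0,0,.1467,0,0,0])
```

```text
cmd [514.1 155.1 118.6] meas-cmd mm [-0.5 -0.1 -0.2] deg [ 0.04  0.01 -0.01]
t 4.15 q [ 0.05  0.05  2.25  0.57  0.28 -0.77] F [-4.1 -2.8  3.2] w 0.187 g 45.0
```

{"api": "send_rows", "payload": {"plan": [0,0,-0.004,0,0,0,0,0,-0.012,0,0,0,0,0,-0.028,0,0,0,0,0,-0.048,0,0,0,0,0,-0.07,0,0,0,0,0,-0.092,0,0,0,0,0,-0.114,0,0,0,0,0,-0.136,0,0,0,0,0,-0.154,0,0,0,0,0,-0.16,0,0,0]}}

```text
clock: 5.15
eef_pos: [447.6, 133.4, 217.4]
orientation: [0.559, 0.773, 0.243, 0.176]
force: [0.2, 0.5, -3.9]
gripper_width: 0.189
gripper_force: 45.0
```

```bash
cat >> h.py <<'E'
def spot(x,y,h): # tool pose placing case on spot, h above board
    b=np.load('board.npy');return yawT(b[0],b[1],0,b[2])@T(np.eye(3),[x,y,30+h])@GR
def mid(A,B,pos):
    D=Ro.from_matrix(A[:3,:3]);v=(D.inv()*Ro.from_matrix(B[:3,:3])).as_rotvec()
    return T((D*Ro.from_rotvec(v*.6)).as_matrix(),pos)
E
python3 - <<'E'
from h import *
done([0,0,-.16,0,0,0])
F=spot(59,39,90);print(F[:3,3].round(1));W=mid(cmd(),F,[440,-60,255])
print(rows(W));print('then',rows(F,W))
E
```

```text
cmd [448.8 133.6 217. ] meas-cmd mm [-1.2 -0.2  0.4] deg [ 0.01 -0.01 -0.01]
t 5.15 q [-0.02 -0.21  2.17  0.33  0.63 -0.56] F [ 0.2  0.5 -3.9] w 0.189 g 45.0
[ 608.4 -135.8  179. ]
[-0.2416 -0.046  -0.0942  0.0576 -0.0114  0.036 ]
then [-0.1222  0.1854  0.147   0.0384 -0.0076  0.024 ]
```

{"api": "send_rows", "payload": {"plan": [-0.012,-0.002,-0.01,0.003,-0.0006,0.002,-0.036,-0.007,-0.022,0.009,-0.0018,0.0056,-0.065,-0.012,-0.034,0.016,-0.0032,0.01,-0.096,-0.018,-0.046,0.023,-0.0046,0.0144,-0.127,-0.024,-0.058,0.03,-0.006,0.019,-0.158,-0.03,-0.068,0.0375,-0.0074,0.0235,-0.188,-0.036,-0.078,0.045,-0.009,0.028,-0.215,-0.041,-0.086,0.051,-0.0102,0.032,-0.234,-0.045,-0.092,0.056,-0.011,0.035,-0.2416,-0.046,-0.0942,0.0576,-0.0114,0.036]}}

```text
clock: 6.15
eef_pos: [440.8, -61.6, 254.7]
orientation: [0.674, 0.729, 0.098, 0.072]
force: [0.2, 0.7, -4.2]
gripper_width: 0.185
gripper_force: 45.0
```

Run:
```python
from h import *
done([-0.2416,-0.046,-0.0942,0.0576,-0.0114,0.036])
print(rows(spot(59,39,90)))
```

```text
cmd [440. -60. 255.] meas-cmd mm [ 0.8 -1.6 -0.3] deg [ 0.05 -0.06  0.1 ]
t 6.15 q [-0.42 -0.09  1.83  0.15  1.2  -0.54] F [ 0.2  0.7 -4.2] w 0.185 g 45.0
[-0.1221  0.1854  0.147   0.0384 -0.0075  0.0241]
```

{"api": "send_rows", "payload": {"plan": [-0.006,0.009,0.004,0.0019,-0.0004,0.0012,-0.018,0.028,0.013,0.0058,-0.0011,0.0036,-0.033,0.05,0.026,0.0104,-0.002,0.0065,-0.048,0.073,0.042,0.015,-0.003,0.0094,-0.064,0.097,0.062,0.02,-0.004,0.0125,-0.08,0.121,0.084,0.025,-0.005,0.0157,-0.095,0.145,0.108,0.03,-0.0059,0.0188,-0.109,0.166,0.128,0.0343,-0.0067,0.0215,-0.119,0.18,0.142,0.0374,-0.0073,0.0235,-0.1221,0.1854,0.147,0.0384,-0.0075,0.0241]}}

```text
clock: 7.15
eef_pos: [610.3, -135.1, 176.5]
orientation: [0.732, 0.681, -0.0, -0.001]
force: [-1.2, -0.2, -4.4]
gripper_width: 0.185
gripper_force: 45.0
```

{"api": "send_rows", "payload": {"plan": [0,0,0,0,0,0,0,0,0,0,0,0,0,0,0,0,0,0,0,0,0.006,0,0,0,0,0,0.014,0,0,0,0,0,0.022,0,0,0,0,0,0.03,0,0,0,0,0,0.036,0,0,0,0,0,0.04,0,0,0,0,0,0.04,0,0,0]}}

```text
clock: 8.15
eef_pos: [608.1, -135.6, 148.2]
orientation: [0.732, 0.681, -0.0, -0.001]
force: [-0.5, 1.2, -3.6]
gripper_width: 0.188
gripper_force: 45.0
```

```bash
cat > look.py <<'E'
from h import *
import sys
# overlay: case assumed in hand (lid, handle) and board outlines in wrist and top pictures
n=sys.argv[1];E=meas();C=E@np.linalg.inv(GR);b=np.load('board.npy');B=yawT(b[0],b[1],0,b[2])
cs=[(35,55,50),(35,-55,50),(-35,-55,50),(-35,55,50)];hs=[(9,40,86),(9,-40,86),(-9,-40,86),(-9,40,86)];us=[(35,55,0),(35,-55,0),(-35,-55,0),(-35,55,0)]
o=lambda x,y:[(x+i,y+j,30) for i,j in((35,55),(35,-55),(-35,-55),(-35,55))]
w=bot.get_image('wrist')[:,:,::-1].copy();t=bot.get_image('top')[:,:,::-1].copy()
cv2.imwrite(f'pics/{n}_wraw.png',w);cv2.imwrite(f'pics/{n}_traw.png',t);np.save(f'pics/{n}_E.npy',E)
def draw(im,cal,x0,y0,x1,y1,k):
    im=cv2.convertScaleAbs(cv2.resize(im[y0:y1,x0:x1],None,fx=k,fy=k,interpolation=cv2.INTER_CUBIC),alpha=1.3)
    for M,P,c in((C,cs,(0,255,0)),(C,hs,(0,255,0)),(C,us,(0,255,255)),(B,o(59,39),(255,0,255)),(B,o(-59,-39),(255,0,255))):
        u=proj(cal,ap(M,P));cv2.polylines(im,[np.int32((u-[x0,y0]+.5)*k)],True,c,1)
    return im
a=draw(w,wristcal(E),80,0,560,300,1);c=draw(t,bot.calibration('top'),300,155,425,280,2.4)
H=np.zeros((300,780,3),np.uint8);H[:,:480]=a;H[:,480:]=c
cv2.imwrite(f'pics/{n}.png',H)
E
python3 - <<'E'
from h import *
done([-0.1221,0.1854,0.147,0.0384,-0.0075,0.0241])
done([0,0,.04,0,0,0])
E
python3 look.py p1
```

```text
cmd [ 608.4 -135.7  179. ] meas-cmd mm [ -0.3   0.1 -30.8] deg [0.07 0.02 0.  ]
t 8.15 q [-0.33  0.38  1.49  0.    1.27 -0.26] F [-0.5  1.2 -3.6] w 0.188 g 45.0
cmd [ 608.4 -135.7  149. ] meas-cmd mm [-0.3  0.1 -0.8] deg [0.07 0.02 0.  ]
t 8.15 q [-0.33  0.38  1.49  0.    1.27 -0.26] F [-0.5  1.2 -3.6] w 0.188 g 45.0
```

View pics/p1.png

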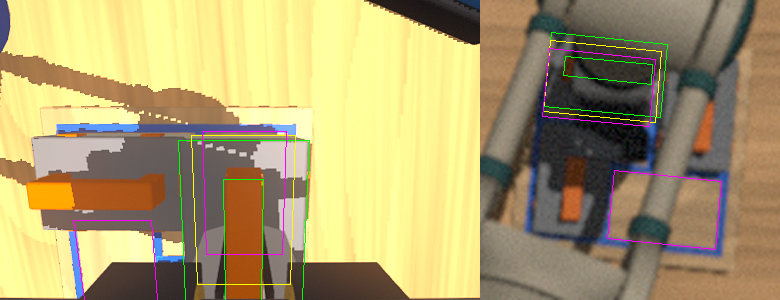

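The wrist view shows the case held square: handle at (225–263, 168+) against predicted 223–263. The tape's inner edges, at (289, 132), are within 2 px of the fitted outline, so I'll lower it.

{"api": "send_rows", "payload": {"plan": [0,0,0.006,0,0,0,0,0,0.014,0,0,0,0,0,0.023,0,0,0,0,0,0.033,0,0,0,0,0,0.043,0,0,0,0,0,0.052,0,0,0,0,0,0.06,0,0,0,0,0,0.067,0,0,0,0,0,0.072,0,0,0,0,0,0.074,0,0,0]}}

```text
clock: 9.25
eef_pos: [608.3, -135.7, 93.0]
orientation: [0.732, 0.681, -0.0, -0.0]
force: [-0.2, -0.2, -3.7]
gripper_width: 0.186
gripper_force: 45.0
```

{"api": "send_rows", "payload": {"plan": [0,0,0,0,0,0,0,0,0.0005,0,0,0,0,0,0.001,0,0,0,0,0,0.0015,0,0,0,0,0,0.002,0,0,0,0,0,0.0025,0,0,0,0,0,0.003,0,0,0,0,0,0.0035,0,0,0,0,0,0.004,0,0,0,0,0,0.004,0,0,0]}}

```text
clock: 10.25
eef_pos: [608.4, -135.7, 90.4]
orientation: [0.732, 0.681, 0.0, -0.0]
force: [-0.4, -0.4, -4.7]
gripper_width: 0.185
gripper_force: 45.0
```

{"api": "send_rows", "payload": {"plan": [0,0,0.0004,0,0,0,0,0,0.0008,0,0,0,0,0,0.0012,0,0,0,0,0,0.0016,0,0,0,0,0,0.002,0,0,0,0,0,0.002,0,0,0,0,0,0.002,0,0,0,0,0,0.002,0,0,0,0,0,0.002,0,0,0,0,0,0.002,0,0,0]}}

```text
clock: 11.25
eef_pos: [608.4, -135.4, 89.5]
orientation: [0.732, 0.681, 0.0, -0.0]
force: [-2.5, 3.3, 5.6]
gripper_width: 0.19
gripper_force: 45.0
```

{"api": "send_rows", "payload": {"plan": [0,0,0,0,0,0,0,0,0,0,0,0,0,0,0,0,0,0,0,0,0,0,0,0,0,0,0,0,0,0,0,0,-0.002,0,0,0,0,0,-0.01,0,0,0,0,0,-0.025,0,0,0,0,0,-0.045,0,0,0,0,0,-0.07,0,0,0], "gripper": 0}}

```text
clock: 12.25
eef_pos: [608.3, -135.7, 142.5]
orientation: [0.732, 0.681, -0.0, -0.0]
force: [0.7, 0.2, 0.3]
gripper_width: 0.5
gripper_force: 0.0
```

{"api": "send_rows", "payload": {"plan": [0,0,-0.03,0,0,0,0,0,-0.06,0,0,0,0,0,-0.09,0,0,0,0,0,-0.12,0,0,0,0,0,-0.15,0,0,0,0,0,-0.175,0,0,0,0,0,-0.195,0,0,0,0,0,-0.2,0,0,0,0,0,-0.2,0,0,0,0,0,-0.2,0,0,0]}}

```text
clock: 13.25
eef_pos: [608.1, -135.6, 290.9]
orientation: [0.732, 0.681, -0.0, -0.001]
force: [0.1, -0.8, -0.1]
gripper_width: 0.5
gripper_force: 0.0
```

```bash
cat > chk.py <<'E'
from h import *
import sys
n=sys.argv[1];E=meas();cal=wristcal(E);b=np.load('board.npy');B=yawT(b[0],b[1],0,b[2])
w=bot.get_image('wrist')[:,:,::-1].copy();cv2.imwrite(f'pics/{n}_wraw.png',w);np.save(f'pics/{n}_E.npy',E)
im=cv2.convertScaleAbs(cv2.resize(w,(800,500),interpolation=cv2.INTER_CUBIC),alpha=1.2)
r=lambda x,y,a,c,z:[(x+i*a,y+j*c,z) for i,j in((1,1),(1,-1),(-1,-1),(-1,1))]
for P in[r(x,y,*q) for x,y in((59,39),(-59,-39)) for q in((35,55,30),(35,55,80),(9,40,116))]:
    cv2.polylines(im,[np.int32((proj(cal,ap(B,P))+.5)*1.25)],True,(255,0,255),1)
cv2.imwrite(f'pics/{n}.png',im)
E
python3 - <<'E'
from h import *
for v in(.074,.004,.002,-.07,-.2):done([0,0,v,0,0,0])
p=np.load('rack.npy');print(rows(back(case(p[3])@GR,110)))
W=T(mid(back(case(p[3])@GR,110),cmd(),[0,0,0])[:3,:3],[420,0,290]);print(rows(W),'then',rows(back(case(p[3])@GR,110),W))
E
python3 chk.py k1
```

```text
cmd [ 608.4 -135.7   93.5] meas-cmd mm [-3.000e-01  1.000e-01  1.974e+02] deg [ 0.06  0.02 -0.01]
t 13.25 q [-0.33  0.32  1.24  0.    1.59 -0.26] F [ 0.1 -0.8 -0.1] w 0.5 g 0.0
cmd [ 608.4 -135.7   90.5] meas-cmd mm [-3.000e-01  1.000e-01  2.004e+02] deg [ 0.06  0.02 -0.01]
t 13.25 q [-0.33  0.32  1.24  0.    1.59 -0.26] F [ 0.1 -0.8 -0.1] w 0.5 g 0.0
cmd [ 608.4 -135.7   89. ] meas-cmd mm [-3.000e-01  1.000e-01  2.019e+02] deg [ 0.06  0.02 -0.01]
t 13.25 q [-0.33  0.32  1.24  0.    1.59 -0.26] F [ 0.1 -0.8 -0.1] w 0.5 g 0.0
cmd [ 608.4 -135.7  141.5] meas-cmd mm [-3.000e-01  1.000e-01  1.494e+02] deg [ 0.06  0.02 -0.01]
t 13.25 q [-0.33  0.32  1.24  0.    1.59 -0.26] F [ 0.1 -0.8 -0.1] w 0.5 g 0.0
cmd [ 608.4 -135.8  291.5] meas-cmd mm [-0.4  0.2 -0.6] deg [ 0.06  0.02 -0.01]
t 13.25 q [-0.33  0.32  1.24  0.    1.59 -0.26] F [ 0.1 -0.8 -0.1] w 0.5 g 0.0
[ 0.5205 -0.3031  0.1105 -0.096   0.0189 -0.0602]
[ 0.1624 -0.2637  0.0021 -0.0384  0.0076 -0.0241] then [ 0.3566 -0.0126  0.1192 -0.0576  0.0113 -0.0361]
```

View pics/k1.png

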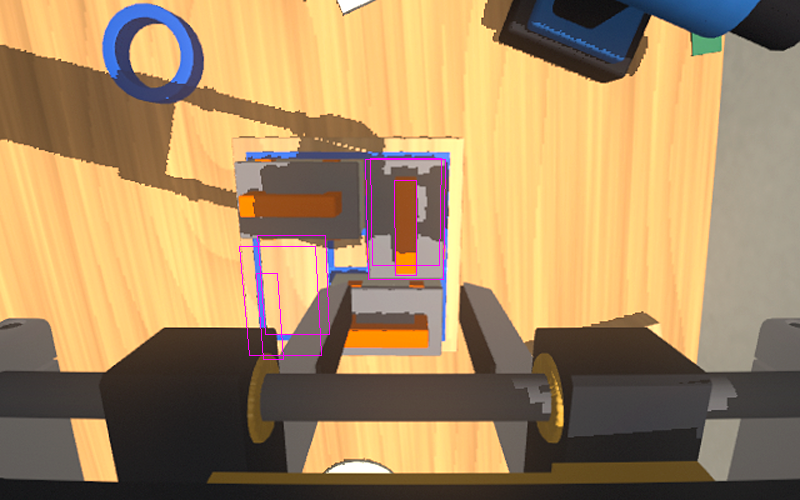

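The placed case matches the predicted lid (368–445, 158–278) and handle (394–417) within 2 px. The tape looks about 2–4 px to the right of my outline, so I'll measure that numerically while going for the second case.

{"api": "send_rows", "payload": {"plan": [0.008,-0.013,0,-0.0019,0.0004,-0.0012,0.024,-0.04,0,-0.0058,0.0011,-0.0036,0.045,-0.073,0,-0.0106,0.0021,-0.0067,0.067,-0.109,0.001,-0.0158,0.0031,-0.01,0.09,-0.146,0.001,-0.0213,0.0042,-0.0134,0.112,-0.182,0.001,-0.0265,0.0052,-0.0166,0.132,-0.214,0.002,-0.0312,0.0062,-0.0196,0.148,-0.241,0.002,-0.035,0.0069,-0.022,0.159,-0.258,0.002,-0.0376,0.0074,-0.0236,0.1624,-0.2637,0.0021,-0.0384,0.0076,-0.0241]}}

```text
clock: 14.3
eef_pos: [417.8, 1.0, 289.3]
orientation: [0.673, 0.729, 0.099, 0.071]
force: [1.1, -0.5, -0.1]
gripper_width: 0.5
gripper_force: 0.0
```

Run:
```python
from h import *
done([0.1624,-0.2637,0.0021,-0.0384,0.0076,-0.0241])
p=np.load('rack.npy');print(rows(back(case(p[3])@GR,110)))
w=cv2.imread('pics/k1_wraw.png').astype(int);E=np.load('pics/k1_E.npy');cal=wristcal(E)
b=np.load('board.npy');Bi=np.linalg.inv(yawT(b[0],b[1],0,b[2]))
m=(w[:,:,0]>1.5*w[:,:,2])&(w[:,:,0]>60)
def plane(u):
    n=cv2.undistortPoints(np.array([[u]],float),cal['camera_matrix'],cal['dist'])[0,0]
    d=cal['R'].T@np.r_[n,1];c=-cal['R'].T@cal['t'];return ap(Bi,[c+d*(30-c[2])/d[2]])[0].round(1)
for y in(205,220,235,245,255):
    xs=np.where(m[y,190:280])[0]+190
    for g in np.split(xs,np.where(np.diff(xs)>1)[0]+1):
        if len(g):print('row',y,plane((g[0]-.5,y)),plane((g[-1]+.5,y)))
for x in(310,330,215,225,240):
    ys=np.where(m[110:290,x])[0]+110
    for g in np.split(ys,np.where(np.diff(ys)>1)[0]+1):
        if len(g):print('col',x,plane((x,g[0]-.5)),plane((x,g[-1]+.5)))
```

```text
cmd [420.   0. 290.] meas-cmd mm [-2.2  0.9 -0.7] deg [ 0.05  0.04 -0.04]
t 14.3 q [-0.27 -0.16  1.8   0.12  1.28 -0.37] F [ 1.1 -0.5 -0.1] w 0.5 g 0.0
[ 0.3565 -0.0126  0.1193 -0.0576  0.0113 -0.0361]
row 205 [-100.    -6.9   30. ] [-93.4  -6.9  30. ]
row 205 [-22.6  -6.8  30. ] [-16.1  -6.8  30. ]
row 220 [-100.3  -27.3   30. ] [-92.3 -27.3  30. ]
row 220 [-23.5 -27.2  30. ] [-16.9 -27.2  30. ]
row 235 [-99.3 -48.2  30. ] [-92.6 -48.2  30. ]
row 245 [-99.1 -62.4  30. ] [-92.4 -62.4  30. ]
row 255 [-100.3  -76.8   30. ] [-93.5 -76.8  30. ]
col 310 [41.6 99.6 30. ] [41.6 95.9 30. ]
col 330 [66.3 99.6 30. ] [66.3 94.7 30. ]
col 215 [-75.9 101.   30. ] [-76.1  97.4  30. ]
col 225 [-63.5  99.8  30. ] [-63.9  93.7  30. ]
col 225 [-76.4 -95.   30. ] [ -76.8 -101.    30. ]
col 240 [-44.9  99.7  30. ] [-45.2  93.6  30. ]
```

{"api": "send_rows", "payload": {"plan": [0.018,-0.0006,0.006,-0.0029,0.0006,-0.0018,0.054,-0.0019,0.018,-0.0087,0.0017,-0.0055,0.1,-0.0035,0.0335,-0.0162,0.0032,-0.0101,0.15,-0.0053,0.05,-0.0242,0.0048,-0.0152,0.2,-0.007,0.067,-0.0323,0.0063,-0.0202,0.25,-0.0088,0.0837,-0.0404,0.0079,-0.0253,0.295,-0.0104,0.0987,-0.0477,0.0093,-0.0299,0.33,-0.0117,0.11,-0.0533,0.0105,-0.0334,0.35,-0.0124,0.117,-0.0565,0.0111,-0.0354,0.3565,-0.0126,0.1193,-0.0576,0.0113,-0.0361]}}

```text
clock: 15.3
eef_pos: [409.1, 271.2, 207.0]
orientation: [0.558, 0.774, 0.243, 0.176]
force: [0.1, -0.4, 0.3]
gripper_width: 0.5
gripper_force: 0.0
```

{"api": "send_rows", "payload": {"plan": [0,0,0,0,0,0,0,0,0.01,0,0,0,0,0,0.025,0,0,0,0,0,0.04,0,0,0,0,0,0.053,0,0,0,0,0,0.06,0,0,0,0,0,0.06,0,0,0,0,0,0.06,0,0,0,0,0,0.06,0,0,0,0,0,0.06,0,0,0]}}

```text
clock: 16.3
eef_pos: [434.5, 278.2, 172.4]
orientation: [0.559, 0.773, 0.244, 0.176]
force: [-0.1, -0.2, 0.4]
gripper_width: 0.497
gripper_force: 0.0
```

Run:
```python
from h import *
done([0.3565,-0.0126,0.1193,-0.0576,0.0113,-0.0361]);done([0,0,.06,0,0,0])
p=np.load('rack.npy');print(rows(case(p[3])@GR))
E=meas();im=bot.get_image('wrist')[:,:,::-1].copy();cv2.imwrite('pics/w2raw.png',im);cal=wristcal(E)
big=cv2.convertScaleAbs(cv2.resize(im,(800,500)),alpha=1.3)
for q in([(35,55,50),(35,-55,50),(-35,-55,50),(-35,55,50)],[(9,40,86),(9,-40,86),(-9,-40,86),(-9,40,86)]):
    cv2.polylines(big,[np.int32(proj(cal,ap(case(p[3]),q))*1.25)],True,(0,255,0),1)
cv2.imwrite('pics/w2.png',big)
```

```text
cmd [409.9 270.  208.8] meas-cmd mm [ 24.6   8.2 -36.3] deg [-0.06  0.02  0.  ]
t 16.3 q [ 0.52 -0.05  2.17 -0.29  0.43  0.43] F [-0.1 -0.2  0.4] w 0.497 g 0.0
cmd [434.5 278.1 171.9] meas-cmd mm [0.1 0.1 0.5] deg [-0.06  0.02  0.  ]
t 16.3 q [ 0.52 -0.05  2.17 -0.29  0.43  0.43] F [-0.1 -0.2  0.4] w 0.497 g 0.0
[ 0.      0.      0.0867 -0.     -0.      0.    ]
```

View pics/w2.png

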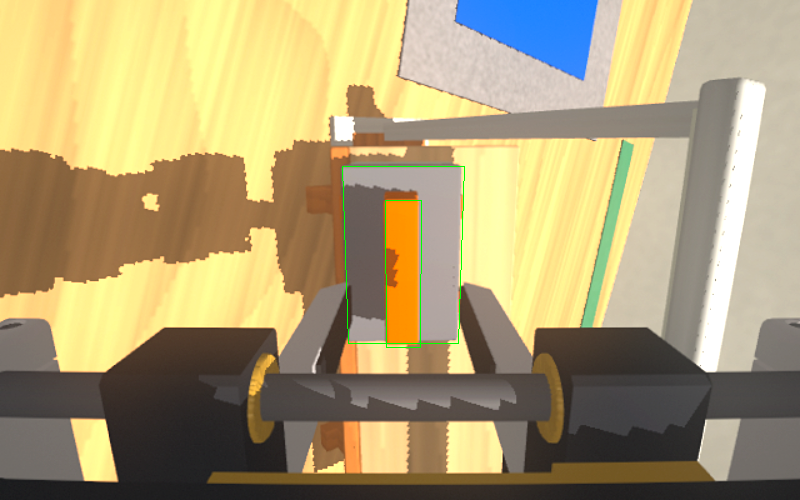

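The green fit lies on case A's lid (343–463, 166–343) and handle (385–421, 200–346). I'll descend and grip.

{"api": "send_rows", "payload": {"plan": [0,0,0.008,0,0,0,0,0,0.02,0,0,0,0,0,0.034,0,0,0,0,0,0.048,0,0,0,0,0,0.06,0,0,0,0,0,0.071,0,0,0,0,0,0.08,0,0,0,0,0,0.085,0,0,0,0,0,0.0867,0,0,0,0,0,0.0867,0,0,0]}}

```text
clock: 17.35
eef_pos: [469.9, 289.7, 118.5]
orientation: [0.559, 0.773, 0.244, 0.176]
force: [0.2, -0.6, 0.0]
gripper_width: 0.498
gripper_force: 0.0
```

{"api": "send_rows", "payload": {"plan": [0,0,0,0,0,0,0,0,0,0,0,0,0,0,0,0,0,0,0,0,0,0,0,0,0,0,0,0,0,0,0,0,0,0,0,0,0,0,0,0,0,0,0,0,0,0,0,0,0,0,0,0,0,0,0,0,0,0,0,0], "gripper": 1, "newtons": 45}}

```text
clock: 18.35
eef_pos: [468.9, 289.1, 118.0]
orientation: [0.559, 0.773, 0.243, 0.176]
force: [-5.4, -1.3, 1.5]
gripper_width: 0.19
gripper_force: 45.0
```

{"api": "send_rows", "payload": {"plan": [0,0,-0.004,0,0,0,0,0,-0.012,0,0,0,0,0,-0.028,0,0,0,0,0,-0.048,0,0,0,0,0,-0.07,0,0,0,0,0,-0.092,0,0,0,0,0,-0.114,0,0,0,0,0,-0.136,0,0,0,0,0,-0.154,0,0,0,0,0,-0.16,0,0,0]}}

```text
clock: 19.35
eef_pos: [403.9, 268.1, 218.0]
orientation: [0.559, 0.772, 0.244, 0.176]
force: [0.8, 0.5, -3.5]
gripper_width: 0.187
gripper_force: 45.0
```

Run:
```python
from h import *
for v in(.0867,-.16):done([0,0,v,0,0,0])
F=spot(-58,-39,90);print(F[:3,3].round(1));W=mid(cmd(),F,[425,0,250])
print(rows(W));print('then',rows(F,W))
```

```text
cmd [469.9 289.7 118.6] meas-cmd mm [-66.  -21.6  99.3] deg [-0.07  0.04  0.02]
t 19.35 q [ 0.55 -0.15  2.13 -0.24  0.58  0.39] F [ 0.8  0.5 -3.5] w 0.187 g 45.0
cmd [404.5 268.2 216.9] meas-cmd mm [-0.7 -0.1  1. ] deg [-0.07  0.04  0.02]
t 19.35 q [ 0.55 -0.15  2.13 -0.24  0.58  0.39] F [ 0.8  0.5 -3.5] w 0.187 g 45.0
[ 486.1 -205.1  179. ]
[-0.3482 -0.045  -0.0853  0.0576 -0.0114  0.0361]
then [-0.2819  0.0358  0.0981  0.0384 -0.0076  0.0241]
```

{"api": "send_rows", "payload": {"plan": [-0.017,-0.0022,-0.006,0.0029,-0.0006,0.0018,-0.052,-0.0067,-0.014,0.0087,-0.0017,0.0055,-0.097,-0.0125,-0.025,0.0162,-0.0032,0.0101,-0.146,-0.019,-0.037,0.0242,-0.0048,0.0152,-0.195,-0.025,-0.049,0.0323,-0.0063,0.0202,-0.244,-0.0315,-0.061,0.0404,-0.0079,0.0253,-0.288,-0.037,-0.071,0.0477,-0.0094,0.0299,-0.322,-0.0415,-0.079,0.0533,-0.0105,0.0334,-0.342,-0.044,-0.0838,0.0566,-0.0112,0.0355,-0.3482,-0.045,-0.0853,0.0576,-0.0114,0.0361]}}

```text
clock: 20.35
eef_pos: [426.3, -2.1, 250.0]
orientation: [0.674, 0.728, 0.099, 0.073]
force: [1.2, 0.5, -2.9]
gripper_width: 0.184
gripper_force: 45.0
```

{"api": "send_rows", "payload": {"plan": [-0.014,0.0018,0.003,0.0019,-0.0004,0.0012,-0.042,0.0053,0.01,0.0058,-0.0011,0.0036,-0.079,0.01,0.02,0.0108,-0.0021,0.0067,-0.118,0.015,0.033,0.0161,-0.0032,0.0101,-0.158,0.02,0.048,0.0215,-0.0043,0.0135,-0.197,0.025,0.063,0.0268,-0.0053,0.0168,-0.233,0.0296,0.077,0.0317,-0.0063,0.0199,-0.261,0.033,0.088,0.0356,-0.007,0.0223,-0.277,0.0352,0.096,0.0377,-0.0075,0.0237,-0.2819,0.0358,0.0981,0.0384,-0.0076,0.0241]}}

```text
clock: 21.35
eef_pos: [486.7, -205.4, 177.7]
orientation: [0.732, 0.681, -0.0, -0.001]
force: [0.9, -0.7, -5.1]
gripper_width: 0.185
gripper_force: 45.0
```

Run:
```python
from h import *
done([-0.3482,-0.045,-0.0853,0.0576,-0.0114,0.0361]);done([-0.2819,0.0358,0.0981,0.0384,-0.0076,0.0241])
print(rows(spot(-58,-39,4.5)))
```

```text
cmd [425.   0. 250.] meas-cmd mm [  61.7 -205.4  -72.3] deg [13.88 -2.68  8.68]
t 21.35 q [-0.53  0.22  1.65 -0.    1.27 -0.46] F [ 0.9 -0.7 -5.1] w 0.185 g 45.0
cmd [ 486.  -205.1  179.1] meas-cmd mm [ 0.6 -0.3 -1.3] deg [ 0.06  0.05 -0.  ]
t 21.35 q [-0.53  0.22  1.65 -0.    1.27 -0.46] F [ 0.9 -0.7 -5.1] w 0.185 g 45.0
[-0.000e+00  0.000e+00  1.141e-01 -0.000e+00  0.000e+00 -1.000e-04]
```

{"api": "send_rows", "payload": {"plan": [0,0,0,0,0,0,0,0,0.006,0,0,0,0,0,0.014,0,0,0,0,0,0.023,0,0,0,0,0,0.033,0,0,0,0,0,0.043,0,0,0,0,0,0.053,0,0,0,0,0,0.061,0,0,0,0,0,0.067,0,0,0,0,0,0.07,0,0,0]}}

```text
clock: 22.35
eef_pos: [485.9, -205.0, 125.9]
orientation: [0.732, 0.681, -0.0, -0.0]
force: [0.1, 0.5, -4.0]
gripper_width: 0.188
gripper_force: 45.0
```

{"api": "send_rows", "payload": {"plan": [0,0,0.006,0,0,0,0,0,0.013,0,0,0,0,0,0.021,0,0,0,0,0,0.029,0,0,0,0,0,0.036,0,0,0,0,0,0.041,0,0,0,0,0,0.044,0,0,0,0,0,0.044,0,0,0,0,0,0.044,0,0,0,0,0,0.044,0,0,0]}}

```text
clock: 23.35
eef_pos: [486.3, -205.2, 93.8]
orientation: [0.732, 0.681, -0.0, 0.0]
force: [1.1, 0.2, -3.3]
gripper_width: 0.191
gripper_force: 45.0
```

{"api": "send_rows", "payload": {"plan": [0,0,0,0,0,0,0,0,0.0005,0,0,0,0,0,0.001,0,0,0,0,0,0.0015,0,0,0,0,0,0.002,0,0,0,0,0,0.0025,0,0,0,0,0,0.003,0,0,0,0,0,0.0035,0,0,0,0,0,0.004,0,0,0,0,0,0.004,0,0,0]}}

```text
clock: 24.35
eef_pos: [486.0, -205.0, 90.5]
orientation: [0.732, 0.681, -0.0, -0.0]
force: [-0.9, 0.2, -5.0]
gripper_width: 0.186
gripper_force: 45.0
```

{"api": "send_rows", "payload": {"plan": [0,0,0.0004,0,0,0,0,0,0.0008,0,0,0,0,0,0.0012,0,0,0,0,0,0.0016,0,0,0,0,0,0.002,0,0,0,0,0,0.002,0,0,0,0,0,0.002,0,0,0,0,0,0.002,0,0,0,0,0,0.002,0,0,0,0,0,0.002,0,0,0]}}

```text
clock: 25.35
eef_pos: [486.1, -205.1, 89.0]
orientation: [0.732, 0.681, -0.0, 0.0]
force: [0.5, 0.3, -3.0]
gripper_width: 0.183
gripper_force: 45.0
```

{"api": "send_rows", "payload": {"plan": [0,0,0.0003,0,0,0,0,0,0.0006,0,0,0,0,0,0.0009,0,0,0,0,0,0.0012,0,0,0,0,0,0.0014,0,0,0,0,0,0.0014,0,0,0,0,0,0.0014,0,0,0,0,0,0.0014,0,0,0,0,0,0.0014,0,0,0,0,0,0.0014,0,0,0]}}

```text
clock: 26.35
eef_pos: [485.9, -204.8, 88.8]
orientation: [0.732, 0.681, 0.0, -0.0]
force: [-2.8, 3.2, 5.6]
gripper_width: 0.189
gripper_force: 45.0
```

Contact is gentle, so I'll release and rise.

{"api": "send_rows", "payload": {"plan": [0,0,0,0,0,0,0,0,0,0,0,0,0,0,0,0,0,0,0,0,0,0,0,0,0,0,0,0,0,0,0,0,-0.002,0,0,0,0,0,-0.01,0,0,0,0,0,-0.025,0,0,0,0,0,-0.045,0,0,0,0,0,-0.07,0,0,0], "gripper": 0.1}}

```text
clock: 27.35
eef_pos: [485.9, -205.0, 141.5]
orientation: [0.732, 0.681, -0.0, -0.0]
force: [0.5, 0.5, -0.5]
gripper_width: 0.447
gripper_force: 0.0
```

{"api": "send_rows", "payload": {"plan": [0,0.01,-0.03,0,0,0,0,0.02,-0.06,0,0,0,0.02,0.03,-0.09,0,0,0,0.04,0.04,-0.12,0,0,0,0.06,0.05,-0.15,0,0,0,0.08,0.05,-0.18,0,0,0,0.1,0.05,-0.21,0,0,0,0.1,0.05,-0.22,0,0,0,0.1,0.05,-0.22,0,0,0,0.1,0.05,-0.22,0,0,0]}}

```text
clock: 28.35
eef_pos: [528.4, -133.5, 304.8]
orientation: [0.733, 0.681, -0.001, -0.0]
force: [0.2, 0.2, -0.2]
gripper_width: 0.449
gripper_force: 0.0
```

```bash
sed -i 's/(-59,-39)) for q/(-58,-39)) for q/' chk.py
python3 - <<'E'
from h import *
for v in(.07,.044,.004,.002,.0014,-.07):
    C=cmd();np.save('cmd.npy',back(C,-v*750))
done([.1,.05,-.22,0,0,0])
p=np.load('rack.npy')
E
python3 chk.py k2
```

```text
cmd [ 528.9 -133.   305.5] meas-cmd mm [-0.5 -0.5 -0.7] deg [ 0.06 -0.01  0.03]
t 28.35 q [-0.37  0.19  1.38 -0.    1.57 -0.3 ] F [ 0.2  0.2 -0.2] w 0.449 g 0.0
```

View pics/k2.png

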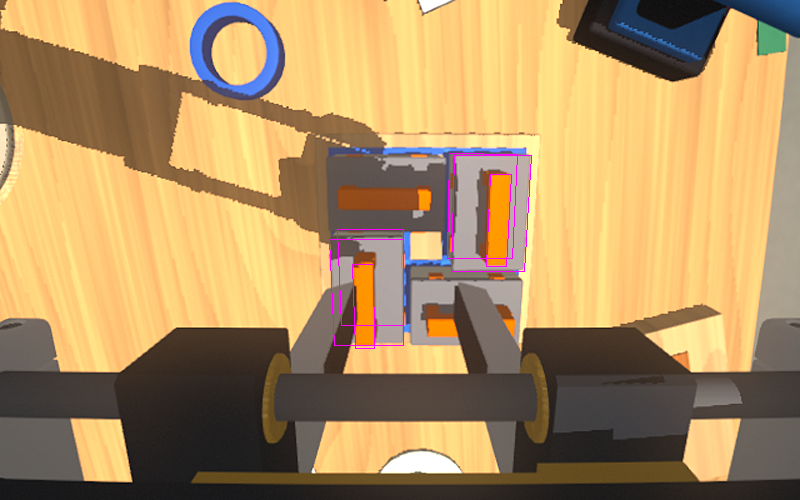

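Both placed cases lie on their predicted outlines within 2 px (lids at 451–530, 154–271 and 331–404, 238–345). The pinwheel is complete and the gripper is clear, so I'll hand it in.

```bash
python3 -c "
from rig import bot
print(bot.hand_in())"
```

```text
the job is handed in; nothing more can be done
None
```

Both cases are set down flat in the empty outlines, matching their target positions within about 2 px in the final wrist picture, and the job is handed in at about 28 s on the robot clock; the hand-in returned no verdict.

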